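# Shut the drawer and throw back the lid of the red tool chest

## Robot

A 7-joint arm with a two-finger parallel gripper is mounted at the origin on the work surface. World frame = base frame: x ahead of the robot, y to its left, z up, the work surface at z = 0. Lengths are in mm, angles in rad, forces in N, time in s.
With the tool pointing down it reaches from about 425 to 950 mm from the base axis. Payload 16.7 kg.
Tool frame: the origin (TCP) lies between the finger pads; the fingertips stand 22 mm ahead of it and the grasp point (between the pads) lies 3 mm ahead of it (r.tip_extent is the z of the fingertips in the tool frame, in mm); z points along the fingers, y is the direction in which the jaws open and shut (so a half turn about z gives the same grasp; the last joint's range is limited). The gripper opens to 94 mm and grips with 3 to 60 N. Pads are 16 mm wide; open, the fingers measure 119 mm over their backs; the gripper's body (75 mm by 177 mm) begins 78 mm behind the grasp point.
Start: joints at [-1.476, 0.426, 0.074, 1.606, -0.034, 1.111, -0.067], TCP at [162.947, 654.999, 227.467] pointing down, gripper open.
Joint ranges: [-2.85, 2.85], [-0.5, 2.14], [-1.23, 1.37], [0.21, 2.46], [-1.02, 4.16], [0.16, 2.05], [-2.73, 2.73]. Speed limits (rad/s): [1.89, 1.89, 2.39, 2.39, 3.01, 3.01, 3.01].

## Interface

Orientations are given as a rotation vector (axis times angle).
In Python, from bench import readout, eyes, workorder, finder, r gives the robot as it stands.
- The arm moves only by the tool jog_arm, never from a script. Its argument "series" is a list of rows, each a list of 3 entries, a list of its own where there are three numbers: the opening, from 0 (shut) to 1 (fully open), then the shift along the world's x, y, z in cm, then the turn about the world's z in degrees. A call has 1 to 5 rows; each row shifts and turns the pose as measured when the row begins; what a row does not reach is not made up. A row lasts 1/8 s, in which the tool goes at most 62.5 mm and 10.7 degrees, less where a joint would pass 70% of its speed; a pose out of reach is approached as far as the arm can. A call is refused whole if a number of a shift passes 6.25 or a number of a turn 10.7, either way. A call with a gripper value outside its range is refused whole. The fingers move at their own pace and stop on an object; "squeeze" is the grip in N (left out, the last holds). Time passes only in rows, so rows that do not move let the fingers close. It gives the time, the measured TCP pose, the force and the opening at its end, in the units of the state.
- readout.sense(): the state, without advancing time (a new reading comes with each control period).
- eyes.get_image(name): name is "scene" or "top"; returns a dict with "image" (480x640x3 uint8, red, green, blue), "vfov" (degrees; the focal length in pixels is half the picture's height over the tangent of half this angle, whatever the lens; pixels are square), "cx", "cy" (the principal point, pixels), "k1" (the pictures are not rectified: a ray, as slopes to the right and down, at radius r is drawn at 1 + k1 r^2 times it, then the intrinsics apply), "view" (4x4, takes a point from world to camera coordinates). Camera axes: x right, y up, looking along -z (the intrinsics and any distortion apply to the point x, -y, -z); pixel columns grow to the right and rows downward; lengths in mm; the calibration is good to about 2 mm. A picture is of the moment at which its call begins. There is no depth.
- workorder.finish_job(): hands the job in, once; it reports no verdict.
Trained networks look in a picture, given as the dict that the camera call returned (one of the last four; its "shot" number tells which), for a name from the list of things; names that differ only in an ending like _2 or _b are one class to them, and where a whole thing is asked for, a point or a joint stands for the part that bears it (a point fixed in the world has none). Each returns a list of dicts, best first, with "conf" (0 to 1); they miss things now and then, are a little off and sometimes report something else, mostly with a low value. They report only what shows in the picture. A call takes as long as a camera call.
- finder.regions_of(picture, query): "mask" (480x640 bool, what is visible of it) and "rect" ([left, top, right, bottom] in pixels, round what is visible of it).
The state is a dict: "time": time; "joint_positions": joint angles; "joint_velocities": joint speeds; "tau": joint torques, N m; "tool_pos": TCP position; "tool_rot": TCP orientation; "contact_force": force on the tool from outside, world axes, zero at the start; "torque": the same for the moment, N m; "grip_width": finger opening in mm.
Only numpy, scipy, OpenCV 4.12 (cv2) and the standard library are available. Lean on these libraries where they do the work, as an engineer would, in place of code of your own. Each camera call takes 0.05 s, during which the arm holds its last target.

## Task

The red tool chest on the storeroom bench has been left with its drawer part-way out. With your fingertips only, gripping nothing, first push that drawer fully home, then get under the steel lip at the front of the red lid and gently flip the lid up and over until it leans back on its stop and stays open by its own weight, so that the sockets inside can be reached. Leave the blue chest as it is, lift nothing, and do not disturb the things standing around.

Things in the scene. Friction and masses are not known exactly. Their poses are not given: they have to be found in the camera images.
- red_chest: red sheet-steel tool chest, screwed down to the bench: body 150 mm deep (x) by 220 mm wide (y) by 115 mm high, closed lid on top to 138 mm. Origin: centre of its underside, on the bench. Its front (drawer and lid lip) faces its own -x, which points to about the robot's right; the hinge is along its rear top edge at x = +75 mm. Two rear stop brackets reach 45 mm behind the back
- red_drawer (a joint): how far the red chest's drawer stands out, m: 0 = fully home against its stop, up to 0.09; it slides along the chest's -x and stays where it is left (about 1.2 N of friction plus light damping)
- red_pull (a point): middle of the steel bar pull on the red drawer: bar 10 mm thick, 100 mm long along the chest's y, 30 mm in front of the drawer front, 36 mm above the bench; it moves with the drawer. With the drawer home it stands 105 mm in front of the chest's centre, 10 mm farther out than the lid's lip above it
- red_lid (a joint): angle of the red lid, rad: 0 = shut, grows as the front edge is raised; its balance point is about 1.4, beyond it the lid falls open by its own weight until it rests on its stop at 1.9; below it it falls shut. No catch, almost no hinge friction, lid 0.35 kg, about 2 N to lift at the lip
- red_lip (a point): middle of the front edge of the red lid's bare steel finger lip, half-way up its thickness; the lip is a flat tongue 120 mm wide (y), 5 mm thick, standing 20 mm out from the lid's front, its underside 116 mm above the bench when shut, with free space under it; it moves with the lid, 170 mm from the hinge line
- red_hinge (a point): middle of the red lid's hinge line, 116 mm above the bench, 75 mm behind the chest's centre; axes as the chest, the hinge line runs along y
- blue_chest: second chest of the same make and size, painted blue; leave it alone. Origin: centre of its underside
- blue_lid (a joint): angle of the blue lid, rad, 0 = shut
- blue_pull (a point): middle of the bar pull on the blue chest's drawer, same sizes as the red one; this drawer may stand a little out and is to stay so
- oil_bottle: amber oil bottle with black cap, 48 mm across, 140 mm tall, standing; origin at the centre of its underside
- screw_jar: glass jar of screws with yellow cap, 60 mm across, 75 mm tall, standing; origin at the centre of its underside
- tape_roll: grey roll of tape lying flat, 100 mm across, 48 mm tall; origin at the centre of its underside
- torch: black torch standing on its tail, 48 mm across the head, 135 mm tall; origin at the centre of its underside
- carton: small cardboard carton 85 x 110 x 65 mm tall; origin at the centre of its underside
- spray_can: white spray can with red band and red cap, 54 mm across, 150 mm tall, standing; origin at the centre of its underside
- screwdriver: orange-handled screwdriver 170 mm long, lying on the bench, under 35 mm high; its x axis runs from handle to tip

How it is judged:
By the outcome, as a careful person would: the job done as asked, in the order asked, and still so for the second after the job is handed in, with the robot touching nothing.
It also fails if it takes over 56 s, if anything falls off the work surface, if the arm or the gripper's body presses on something with over 40 N, if the wrist force passes 120 N, or if a joint passes its speed limit or range.

## Working session

There is one attempt and no reset: what is moved stays moved. The work goes in short steps, Python scripts to look and compute and a tool call to move; the robot and the scene stay as the last step left them, time stands still between calls to the robot, and variables do not carry over. Pictures are saved under pics/ and viewed, and the job is handed in when it is done.

Besides the shell and the picture viewer there is one more tool, called after ">>>" by a JSON object that holds its "method" and its "body", one argument or row to a line. jog_arm: Moves the arm, as the interface text tells. Its arguments: {"type":"object","properties":{"series":{"type":"array","items":{"type":"array"}},"squeeze":{"type":"number"}},"required":["series"]}

```bash
mkdir -p pics; ls; cat > h.py <<'E'
import numpy as np, cv2
from bench import readout, eyes, workorder, finder, r
def K(p):
    h=p["image"].shape[0]; f=h/2/np.tan(np.radians(p["vfov"])/2)
    return np.array([[f,0,p["cx"]],[0,f,p["cy"]],[0,0,1.]])
def proj(p,X):
    X=np.atleast_2d(np.array(X,float)); V=np.array(p["view"]); C=X@V[:3,:3].T+V[:3,3]
    C=C*[1,-1,-1]
    uv,_=cv2.projectPoints(C.reshape(-1,1,3),np.zeros(3),np.zeros(3),K(p),np.array([p["k1"],0,0,0.]))
    return uv.reshape(-1,2)
def ray(p,uv):
    u=cv2.undistortPoints(np.array(uv,float).reshape(-1,1,2),K(p),np.array([p["k1"],0,0,0.])).reshape(-1,2)
    V=np.array(p["view"]); R=V[:3,:3]; o=-R.T@V[:3,3]
    d=np.c_[u[:,0],-u[:,1],-np.ones(len(u))]@R
    return o,d
def atz(p,uv,z):
    o,d=ray(p,uv); t=(z-o[2])/d[:,2]; return o+d*t[:,None]
def save(p,n): cv2.imwrite("pics/"+n+".png",p["image"][:,:,::-1])
E
python3 - <<'E'
from h import *
s=readout.sense(); print(s)
for n in("scene","top"):
    p=eyes.get_image(n); save(p,n+"0"); print(n,p["vfov"],p["cx"],p["cy"],p["k1"],np.round(p["view"],3).tolist())
    for q in("red_chest","red_pull","red_lip","red_lid","red_drawer","blue_chest","oil_bottle","screw_jar","tape_roll","torch","carton","spray_can","screwdriver"):
        for d in finder.regions_of(p,q)[:2]: print(q,round(d["conf"],2),np.round(d["rect"]),d["mask"].sum())
E
```

```text
pics
{'time': 0.0, 'joint_positions': array([-1.47649047,  0.42675634,  0.07386394,  1.60659978, -0.03410726,
        1.11078241, -0.06708203]), 'joint_velocities': array([ 0.00078992,  0.00049461, -0.0004942 , -0.00190985,  0.00135079,
       -0.00023627, -0.00099538]), 'tau': array([ 1.61302360e-03, -9.35804915e+01,  3.66657302e+00, -4.54226053e+01,
       -4.89986956e-02,  1.98247028e-02,  7.73013039e-05]), 'tool_pos': array([162.87975729, 654.6373725 , 226.76293471]), 'tool_rot': array([-3.82058640e-01, -3.11821259e+00,  2.01767540e-03]), 'contact_force': array([-0.58164775,  0.89682713, -0.12469446]), 'torque': array([ 0.00421637, -0.03554101,  0.02296637]), 'grip_width': 93.85133193105035}
scene 50.60397392027336 317.0397137158541 245.20103733832192 -0.10997611702000615 [[0.537, 0.844, -0.009, -353.018], [-0.732, 0.471, 0.491, 396.941], [0.419, -0.257, 0.871, -1505.471], [0.0, 0.0, 0.0, 1.0]]
red_chest 0.95 [197. 204. 320. 334.] 9764
red_pull 0.75 [198. 253. 250. 335.] 973
red_pull 0.49 [432. 106. 458. 152.] 605
red_lip 0.8 [211. 206. 313. 314.] 6887
red_drawer 0.95 [197. 252. 
[... 706 characters left out ...]
 796
red_pull 0.68 [105. 234. 157. 272.] 1852
red_pull 0.6 [408. 216. 437. 298.] 571
red_lip 0.55 [339. 196. 421. 298.] 6717
red_lid 0.69 [340. 195. 424. 297.] 6732
red_drawer 0.78 [407. 219. 435. 299.] 725
red_drawer 0.74 [275. 168. 296. 200.] 457
blue_chest 0.81 [163. 211. 285. 311.] 8912
oil_bottle 0.75 [277. 168. 296. 200.] 465
screw_jar 0.71 [347. 168. 369. 196.] 496
tape_roll 0.73 [483. 290. 530. 327.] 1017
torch 0.78 [101. 278. 132. 299.] 491
carton 0.98 [104. 231. 156. 273.] 1818
carton 0.4 [321. 193. 436. 300.] 8286
spray_can 0.71 [427. 177. 462. 210.] 783
spray_can 0.66 [324. 194. 437. 303.] 8023
screwdriver 0.84 [502. 206. 516. 271.] 391
screwdriver 0.47 [342. 199. 420. 302.] 6577
```

```bash
python3 - <<'E'
import cv2
for n,(x0,y0,x1,y1) in {"top0":(300,150,550,340),"scene0":(80,180,420,420)}.items():
    im=cv2.imread(f"pics/{n}.png")[y0:y1,x0:x1]; s=800/im.shape[1] 
    s=min(s,600/im.shape[0]); cv2.imwrite(f"pics/{n}c.png",cv2.resize(im,None,fx=s,fy=s,interpolation=cv2.INTER_CUBIC)); print(n,s)
E
```

```text
top0 3.1578947368421053
scene0 2.3529411764705883
```

View pics/scene0.png

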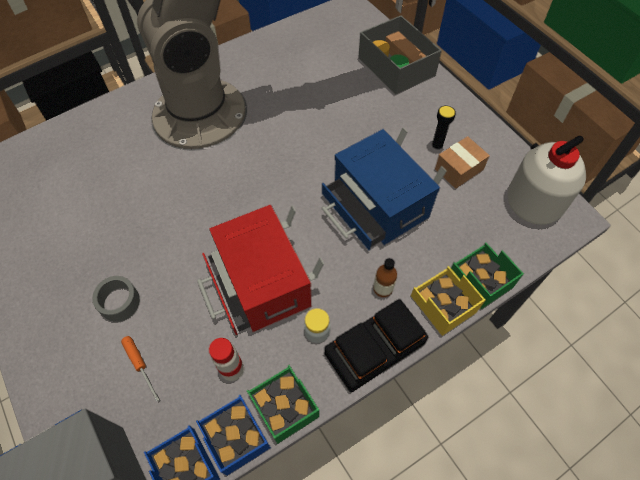

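View pics/top0.png

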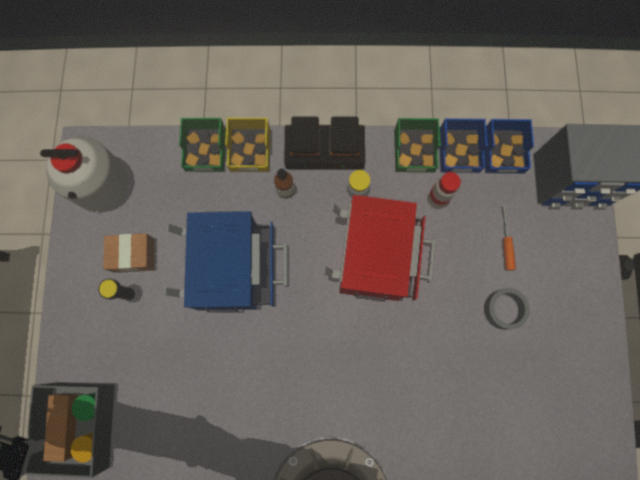

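```bash
sleep 1
```

```text
(no output)
```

View pics/top0c.png

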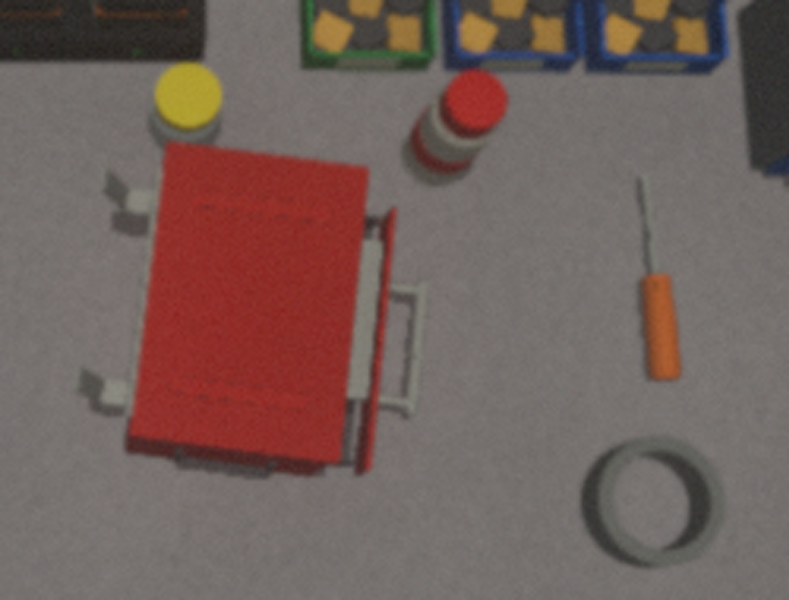

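View pics/scene0c.png

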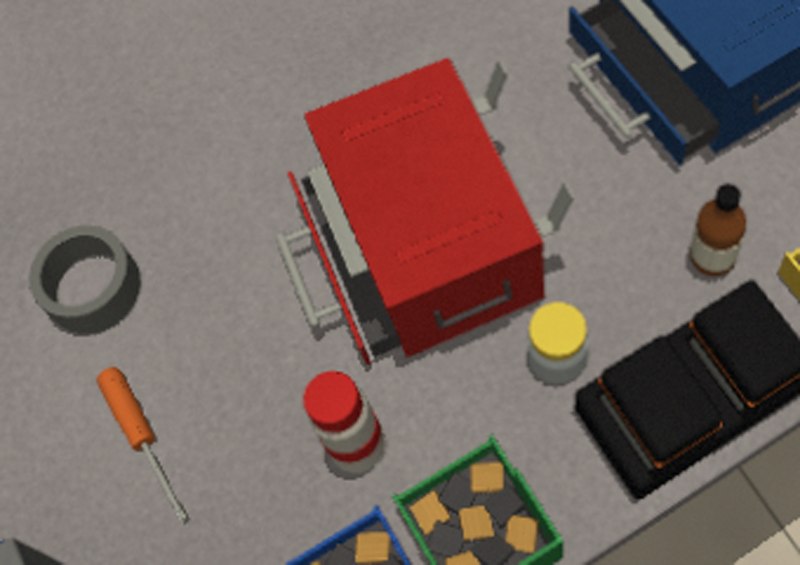

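```bash
cat > fit.py <<'E'
from h import *
from scipy.optimize import least_squares
T=lambda a:np.array(a)/3.15789+[300,150]
S=lambda a:np.array(a)/2.35294+[80,180]
ct=T([[165,143],[368,168],[338,462],[128,438]]); cs=S([[542,240],[388,300],[306,115],[450,60]])
L=np.array([[75,-110,138],[-75,-110,138],[-75,110,138],[75,110,138.]])
P={n:eyes.get_image(n) for n in("top","scene")}
def W(q,X):
    c,s=np.cos(q[2]),np.sin(q[2]); X=np.atleast_2d(np.array(X,float)); return np.c_[q[0]+c*X[:,0]-s*X[:,1],q[1]+s*X[:,0]+c*X[:,1],X[:,2]]
def res(q): 
    return np.r_[(proj(P["top"],W(q,L))-ct).ravel(),(proj(P["scene"],W(q,L))-cs).ravel()]
if __name__=="__main__":
    f=least_squares(res,[600,-100,1.5],x_scale=[10,10,.1]); q=f.x; print(q,np.round(f.fun,1))
    for n,b in(("top",T([[423,288],[409,410]])),("scene",S([[282,238],[315,325]]))):
        w=atz(P[n],b,36); c,s=np.cos(q[2]),np.sin(q[2]); d=w[:,:2]-q[:2]; print("bar",n,np.c_[d@[c,s],d@[-s,c]].round(1))
        for X in ([-95,0,118.5],[-105,0,36],[0,0,0]): print(X,W(q,X).round(1),proj(P[n],W(q,X)).round(1))
    # other things
    import sys
    for name,h in(("spray_can",150),("screw_jar",75),("tape_roll",48),("oil_bottle",140)):
        for n in P:
            d=finder.regions_of(P[n],name)
            if d:
                m=d[0]["mask"]; v,u=np.nonzero(m); 
                # fit x,y by matching rect of projected cylinder
                rad={"spray_can":27,"screw_jar":30,"tape_roll":50,"oil_bottle":24}[name]
                a=np.linspace(0,6.28,24); C=np.r_[np.c_[rad*np.cos(a),rad*np.sin(a),0*a],np.c_[rad*.6*np.cos(a),rad*.6*np.sin(a),0*a+h]]
                def g(x):
                    p=proj(P[n],C+[x[0],x[1],0]); return np.r_[p.min(0),p.max(0)]-np.array(d[0]["rect"])
                f=least_squares(g,[600,-100]); print(name,n,f.x.round(0),f.fun.round(0))
E
python3 fit.py
```

```text
[ 591.61617346 -107.50159772    1.44418996] [ 0.5  0.2 -0.1  0.5 -0.   0.7  0.5 -0.5  0.7 -0.2  0.4  2.4  0.1 -0.9
 -0.1 -1.5]
bar top [[-143.5  -49.5]
 [-141.5   49. ]]
[-95, 0, 118.5] [[ 579.6 -201.7  118.5]] [[418.9 252.1]]
[-105, 0, 36] [[ 578.4 -211.7   36. ]] [[416.8 258.5]]
[0, 0, 0] [[ 591.6 -107.5    0. ]] [[373.5 255.5]]
bar scene [[-143.3   48.6]
 [-144.5  -53.6]]
[-95, 0, 118.5] [[ 579.6 -201.7  118.5]] [[219.8 274.6]]
[-105, 0, 36] [[ 578.4 -211.7   36. ]] [[222.  291.9]]
[0, 0, 0] [[ 591.6 -107.5    0. ]] [[265.1 281.1]]
spray_can top [ 740. -279.] [ 2.  1. -2. -1.]
spray_can scene [ 735. -285.] [ 3.  0. -3. -0.]
screw_jar top [778. -67.] [ 2.  0. -2. -0.]
screw_jar scene [764. -64.] [ 3.  1. -3. -1.]
tape_roll top [ 454. -440.] [ 5. -1. -5.  1.]
tape_roll scene [ 443. -437.] [ 4.  2. -3. -2.]
oil_bottle top [ 744. -281.] [ 4.  5. -3. -5.]
oil_bottle scene [605. 494.] [ 17.   4. -16.  -3.]
```

The lid corners fit in both views to about 2 px, with the chest at (592, -108) mm and yaw 1.444. The drawer is about 38 mm out, with its bar at crop (415, 350). I'll shut the fingers and swing round at a safe height.

>>> {"method": "jog_arm", "body": {
  "series": [
    [0,[5.5,-1.6,1],-4.4],
    [0,[5.4,-2.1,1],-4.4],
    [0,[5.2,-2.6,0],-4.4],
    [0,[5.0,-3.0,0],-4.4],
    [0,[4.7,-3.4,0],-4.4]
  ],
  "squeeze": 10
}}

```text
time: 2.52
tool_pos: [422.3, 527.0, 248.0]
tool_rot: [-0.972, -2.985, -0.002]
contact_force: [0.6, 0.0, 0.4]
grip_width: 47.6
```

```bash
python3 -c "
from bench import r
print([a for a in dir(r) if a[0]!='_'], r.tip_extent)"
```

```text
['Unreachable', 'tip_extent'] 22.0
```

>>> {"method": "jog_arm", "body": {
  "series": [
    [0,[4.4,-3.8,0],-4.4],
    [0,[4.0,-4.2,0],-4.4],
    [0,[3.6,-4.5,0],-4.4],
    [0,[3.2,-4.8,0],-4.4],
    [0,[2.8,-5.1,0],-4.4]
  ]
}}

```text
time: 3.15
tool_pos: [608.6, 296.0, 248.1]
tool_rot: [-1.541, -2.737, -0.005]
contact_force: [0.3, 0.6, -0.3]
grip_width: 0.9
```

>>> {"method": "jog_arm", "body": {
  "series": [
    [0,[1.5,-5.6,0],-4.4],
    [0,[1.0,-5.8,0],-4.4],
    [0,[0.3,-5.9,0],-4.4],
    [0,[-0.2,-5.9,0],-4.4],
    [0,[-0.8,-5.9,0],-4.4]
  ]
}}

```text
time: 3.78
tool_pos: [628.4, -4.5, 248.1]
tool_rot: [2.05, 2.379, 0.006]
contact_force: [0.9, -0.3, 0.4]
grip_width: 0.3
```

>>> {"method": "jog_arm", "body": {
  "series": [
    [0,[-1.5,-5.8,0],-4.4],
    [0,[-1.5,-5.8,0],-4.4],
    [0,[-1.5,-5.8,0],-4.4],
    [0,[-1.5,-5.8,0],-4.4],
    [0,[0,0,0],0]
  ]
}}

```text
time: 4.4
tool_pos: [564.1, -249.0, 249.5]
tool_rot: [2.406, 2.013, 0.007]
contact_force: [0.1, 0.4, -0.4]
grip_width: 0.5
```

>>> {"method": "jog_arm", "body": {
  "series": [
    [0,[0.5,-4.0,0],3],
    [0,[0,0,-5],0],
    [0,[0,0,-5],0],
    [0,[0,0,-5],0],
    [0,[0,0,-2],0]
  ]
}}

```text
time: 5.03
tool_pos: [571.9, -288.4, 77.1]
tool_rot: [2.344, 2.08, 0.014]
contact_force: [0.6, -0.5, 0.4]
grip_width: 0.8
```

```bash
python3 - <<'E'
from h import *
for n,(x0,y0,x1,y1) in {"top":(320,150,520,300),"scene":(130,180,330,330)}.items():
    p=eyes.get_image(n); im=p["image"][y0:y1,x0:x1,::-1]
    cv2.imwrite(f"pics/{n}1.png",cv2.resize(im,None,fx=4,fy=4,interpolation=cv2.INTER_CUBIC))
E
```

```text
(no output)
```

View pics/scene1.png

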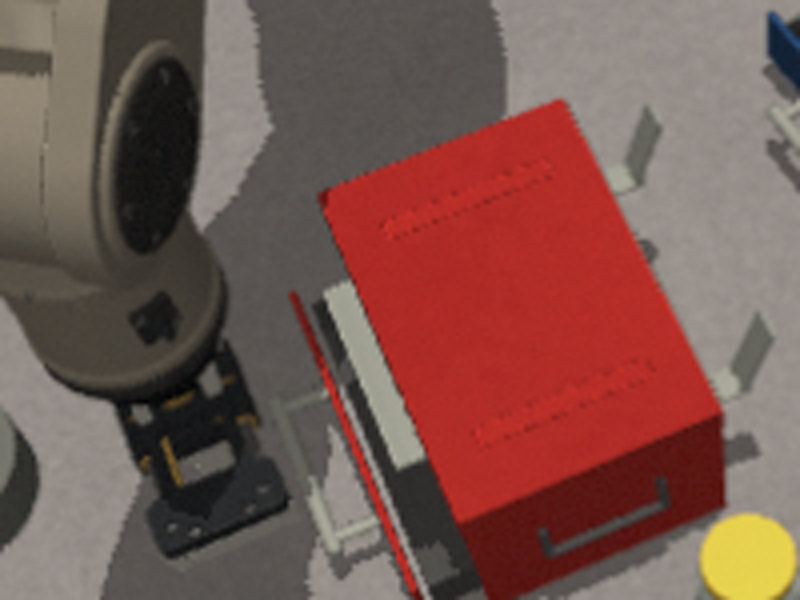

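View pics/top1.png

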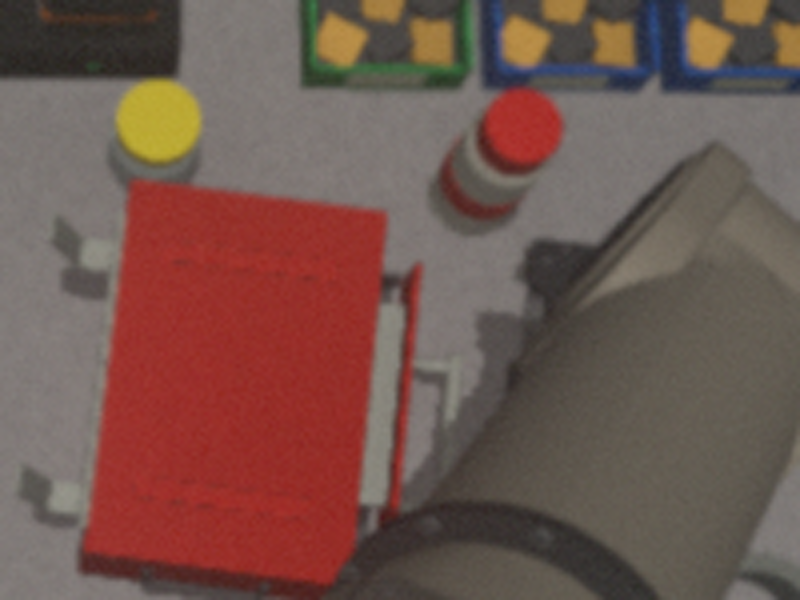

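Fingertips stand clear in front of the bar (scene1 about (220,520)), and the lid lip is visible as the pale strip. Now down to bar height, then push in along the chest's axis.

>>> {"method": "jog_arm", "body": {
  "series": [
    [0,[0,0,-2.5],0],
    [0,[0.2,1.5,0],-0.4],
    [0,[0.1,1.0,0],0],
    [0,[0.1,1.0,0],0],
    [0,[0,0,0],0]
  ]
}}

```text
time: 5.75
tool_pos: [581.3, -251.8, 61.1]
tool_rot: [2.343, 2.067, 0.023]
contact_force: [0.3, 0.6, -0.2]
grip_width: 0.8
```

```bash
cat > st.py <<'E'
from h import *
from scipy.spatial.transform import Rotation as Ro
s=readout.sense(); R=Ro.from_rotvec(s["tool_rot"]).as_matrix()
q=[591.6,-107.5,1.4442]; c,sn=np.cos(q[2]),np.sin(q[2])
def ch(X): d=np.array(X[:2])-q[:2]; return np.round([d@[c,sn],d@[-sn,c],X[2]],1)
t=np.array(s["tool_pos"])
print("t",s["time"],"pos",t.round(1),"chest",ch(t),"tip chest",ch(t+22*R[:,2]),"z",R[:,2].round(3),"jaw",np.degrees(np.arctan2(R[1,1],R[0,1])).round(1))
print("F",s["contact_force"].round(1),"q",s["joint_positions"].round(2),s["grip_width"])
E
python3 st.py; python3 - <<'E'
from h import *
p=eyes.get_image("scene"); im=p["image"][220:370,150:350,::-1]
cv2.imwrite(f"pics/s2.png",cv2.resize(im,None,fx=4,fy=4,interpolation=cv2.INTER_CUBIC))
E
```

```text
t 5.75 pos [ 581.3 -251.8   61.1] chest [-144.4   -8.    61.1] tip chest [-144.4   -8.5   39.2] z [ 0.022 -0.003 -1.   ] jaw -7.2
F [ 0.3  0.6 -0.2] q [-0.1   0.6   0.56  1.87 -0.46  0.77  0.58] 0.7874170307817718
```

View pics/s2.png

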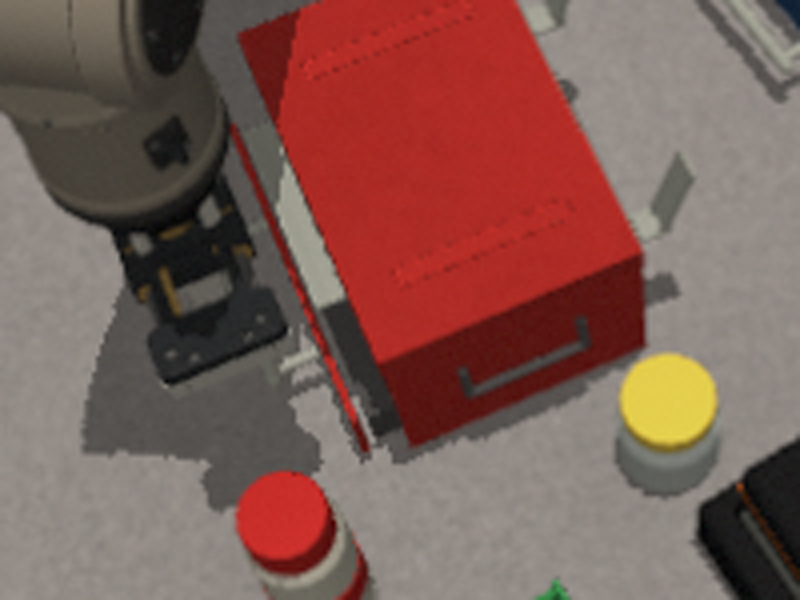

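Tip came down only to z=39, near the bar's top. I'll back off, lower, and redo the approach.

>>> {"method": "jog_arm", "body": {
  "series": [
    [0,[-0.5,-3.5,0],0],
    [0,[0,0,-0.5],0],
    [0,[0,0,-0.5],0],
    [0,[0,0,-0.3],0]
  ]
}}

```text
time: 6.3
tool_pos: [576.7, -288.1, 48.6]
tool_rot: [2.342, 2.066, 0.025]
contact_force: [0.3, 0.2, -0.8]
grip_width: 0.2
```

```bash
python3 st.py; python3 - <<'E'
from h import *
p=eyes.get_image("scene"); im=p["image"][220:370,150:350,::-1]
cv2.imwrite(f"pics/s3.png",cv2.resize(im,None,fx=4,fy=4,interpolation=cv2.INTER_CUBIC))
E
```

```text
t 6.3 pos [ 576.7 -288.1   48.6] chest [-181.    -8.    48.6] tip chest [-181.    -8.6   26.6] z [ 0.024 -0.003 -1.   ] jaw -7.2
F [ 0.3  0.2 -0.8] q [-0.03  0.63  0.54  1.85 -0.47  0.76  0.64] 0.23931234822539083
```

View pics/s3.png

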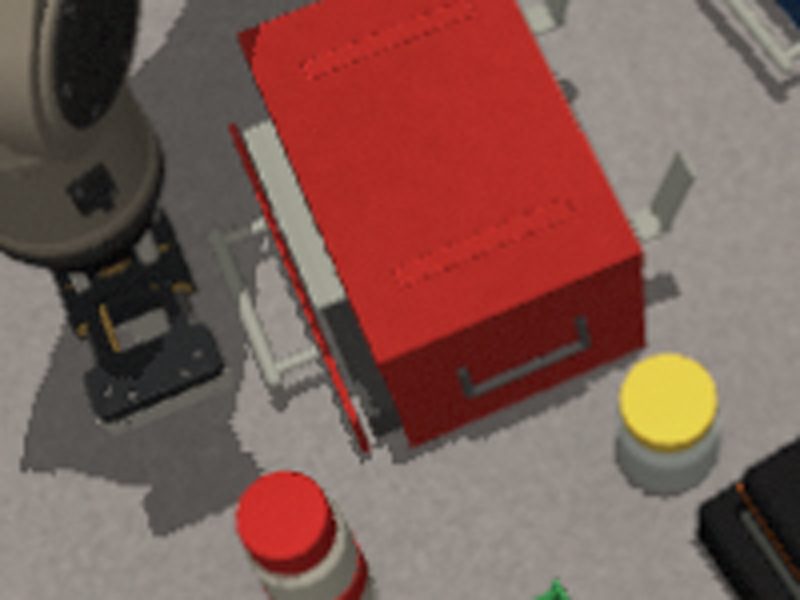

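The drawer is still out, with the bar at about (250,310) in s3 and the fingertip in front of it and low enough. Now pushing in.

>>> {"method": "jog_arm", "body": {
  "series": [
    [0,[0.1,1.0,0.1],0],
    [0,[0.1,1.0,0],0],
    [0,[0.1,1.0,0],0],
    [0,[0.1,0.8,0],0]
  ]
}}

```text
time: 6.85
tool_pos: [581.2, -246.2, 49.4]
tool_rot: [2.341, 2.069, 0.025]
contact_force: [-0.2, -1.7, -1.4]
grip_width: 0.7
```

```bash
python3 st.py
```

```text
t 6.85 pos [ 581.2 -246.2   49.4] chest [-138.9   -7.2   49.4] tip chest [-138.9   -7.7   27.4] z [ 0.023 -0.002 -1.   ] jaw -7.1
F [-0.2 -1.7 -1.4] q [-0.1   0.61  0.55  1.88 -0.47  0.75  0.58] 0.6725547147537599
```

>>> {"method": "jog_arm", "body": {
  "series": [
    [0,[0.1,0.7,0],0],
    [0,[0.1,0.5,0.1],0],
    [0,[0,0.3,0],0],
    [0,[0,0,0],0]
  ]
}}

```text
time: 7.35
tool_pos: [583.6, -229.6, 50.7]
tool_rot: [2.34, 2.069, 0.025]
contact_force: [0.4, -0.1, -0.4]
grip_width: 0.5
```

```bash
python3 st.py
```

```text
t 7.35 pos [ 583.6 -229.6   50.7] chest [-122.1   -7.5   50.7] tip chest [-122.1   -8.    28.7] z [ 0.024 -0.003 -1.   ] jaw -7.0
F [ 0.4 -0.1 -0.4] q [-0.13  0.61  0.55  1.89 -0.46  0.75  0.56] 0.5310474558169731
```

>>> {"method": "jog_arm", "body": {
  "series": [
    [0,[0,0.2,0],0],
    [0,[0,0.2,0],0]
  ]
}}

```text
time: 7.6
tool_pos: [583.7, -226.2, 50.8]
tool_rot: [2.34, 2.068, 0.025]
contact_force: [0.3, -0.8, -0.7]
grip_width: 0.5
```

>>> {"method": "jog_arm", "body": {
  "series": [
    [0,[0,0.2,0],0]
  ]
}}

```text
time: 7.72
tool_pos: [583.7, -225.5, 50.9]
tool_rot: [2.34, 2.066, 0.024]
contact_force: [1.5, -12.6, -5.0]
grip_width: 0.3
```

```bash
python3 st.py
```

```text
t 7.725 pos [ 583.7 -225.5   50.9] chest [-118.1   -7.1   50.9] tip chest [-118.1   -7.7   28.9] z [ 0.025 -0.005 -1.   ] jaw -7.1
F [  1.5 -12.6  -5. ] q [-0.14  0.61  0.55  1.9  -0.46  0.74  0.55] 0.2700327749145468
```

The wall showed up as a 12.6 N reading at chest x = -118.1, exactly where the bar should stand with the drawer home. Backing off and rising to the lip's height.

>>> {"method": "jog_arm", "body": {
  "series": [
    [0,[-0.2,-2.5,0],0],
    [0,[0,0,3],0],
    [0,[0,0,3],0],
    [0,[0,0,1.2],0]
  ]
}}

```text
time: 8.22
tool_pos: [580.3, -250.5, 123.3]
tool_rot: [2.342, 2.067, 0.021]
contact_force: [1.3, -0.1, -0.8]
grip_width: 0.4
```

```bash
python3 st.py; python3 - <<'E'
from h import *
p=eyes.get_image("scene"); im=p["image"][180:330,150:350,::-1]
cv2.imwrite(f"pics/s4.png",cv2.resize(im,None,fx=4,fy=4,interpolation=cv2.INTER_CUBIC))
E
```

```text
t 8.225 pos [ 580.3 -250.5  123.3] chest [-143.3   -6.9  123.3] tip chest [-143.3   -7.3  101.3] z [ 0.022 -0.004 -1.   ] jaw -7.1
F [ 1.3 -0.1 -0.8] q [-0.15  0.52  0.62  1.84 -0.39  0.88  0.53] 0.42869110762386686
```

View pics/s4.png

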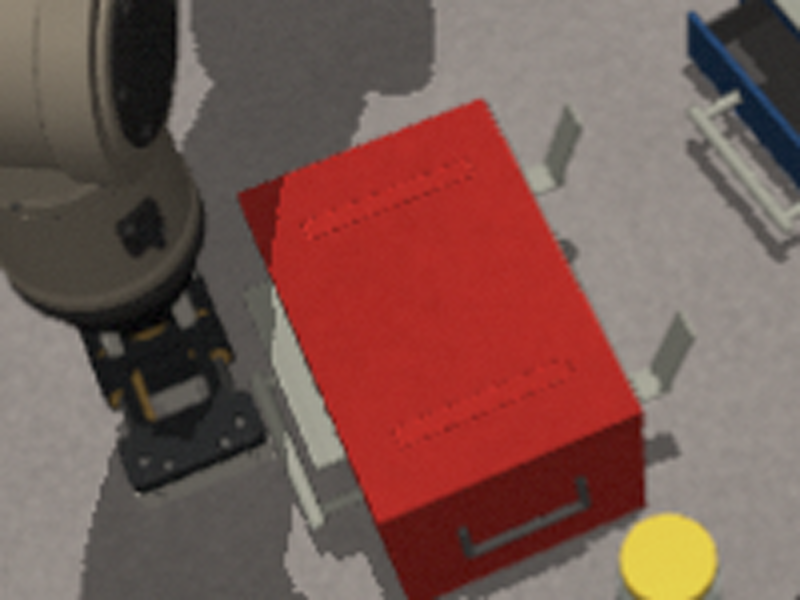

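The red drawer front has gone under the lid, so it's home (only the bar shows, about (300,480)). Next I'll come up to the lip edge at its centre.

>>> {"method": "jog_arm", "body": {
  "series": [
    [0,[0.2,1.5,-0.8],0],
    [0,[0.2,1.5,0],0],
    [0,[0.0,0.3,0],0],
    [0,[0,0.2,0],0]
  ]
}}

```text
time: 8.78
tool_pos: [583.9, -210.9, 112.5]
tool_rot: [2.342, 2.072, 0.019]
contact_force: [0.0, 0.5, 0.0]
grip_width: 0.3
```

```bash
python3 st.py
```

```text
t 8.775 pos [ 583.9 -210.9  112.5] chest [-103.6   -5.5  112.5] tip chest [-103.6   -5.9   90.5] z [ 0.019 -0.003 -1.   ] jaw -7.0
F [0.  0.5 0. ] q [-0.22  0.52  0.61  1.87 -0.4   0.85  0.47] 0.317198083276209
```

>>> {"method": "jog_arm", "body": {
  "series": [
    [0,[0,0.2,0],0],
    [0,[0,0.2,0.1],0]
  ]
}}

```text
time: 9.02
tool_pos: [583.9, -210.7, 113.7]
tool_rot: [2.341, 2.066, 0.016]
contact_force: [1.1, -9.2, -2.1]
grip_width: 0.2
```

```bash
python3 st.py
```

```text
t 9.025 pos [ 583.9 -210.7  113.7] chest [-103.4   -5.4  113.7] tip chest [-103.5   -5.8   91.7] z [ 0.02  -0.008 -1.   ] jaw -7.2
F [ 1.1 -9.2 -2.1] q [-0.22  0.52  0.62  1.87 -0.39  0.85  0.47] 0.23475097569155115
```

Contact with the lip edge shows 9 N inward and already 2 N of lift. Now up along the arc while pressing in lightly.

>>> {"method": "jog_arm", "body": {
  "series": [
    [0,[0.1,0.4,2.5],0]
  ]
}}

```text
time: 9.15
tool_pos: [583.8, -208.8, 138.0]
tool_rot: [2.343, 2.063, 0.011]
contact_force: [0.2, -1.6, -2.0]
grip_width: 0.6
```

```bash
python3 st.py; python3 - <<'E'
from h import *
p=eyes.get_image("scene"); im=p["image"][180:330,150:350,::-1]
cv2.imwrite(f"pics/s5.png",cv2.resize(im,None,fx=4,fy=4,interpolation=cv2.INTER_CUBIC))
E
```

```text
t 9.15 pos [ 583.8 -208.8  138. ] chest [-101.5   -5.1  138. ] tip chest [-101.6   -5.5  116. ] z [ 0.018 -0.01  -1.   ] jaw -7.3
F [ 0.2 -1.6 -2. ] q [-0.25  0.49  0.64  1.86 -0.36  0.89  0.44] 0.6448310489810573
```

View pics/s5.png

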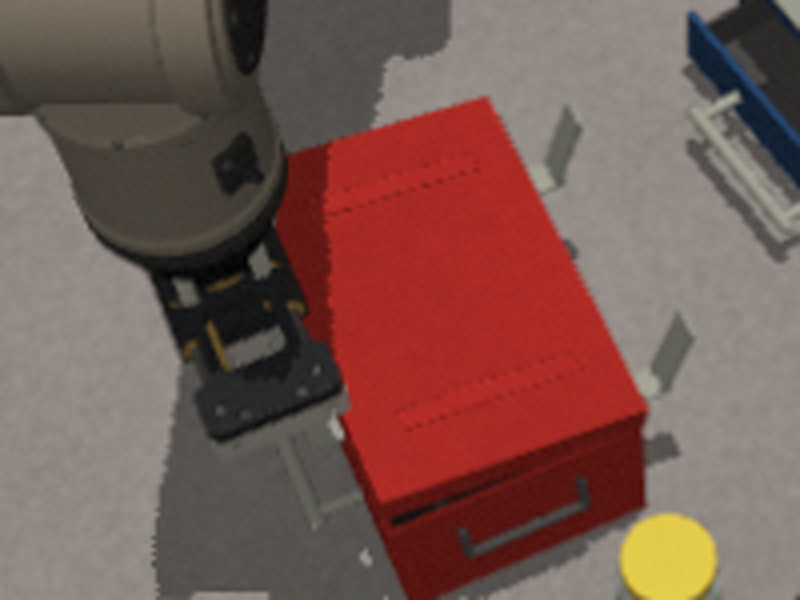

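The lid is lifting: the gap at the side (450,500 in s5) shows about 0.15 rad. Continuing along the arc.

>>> {"method": "jog_arm", "body": {
  "series": [
    [0,[0.1,0.4,1.5],0],
    [0,[0.1,0.6,1.5],0]
  ]
}}

```text
time: 9.45
tool_pos: [586.5, -200.9, 171.9]
tool_rot: [2.343, 2.057, 0.012]
contact_force: [-0.0, -6.9, 0.2]
grip_width: 0.3
```

```bash
python3 st.py
```

```text
t 9.45 pos [ 586.5 -200.9  171.9] chest [-93.3  -6.7 171.9] tip chest [-93.5  -7.2 149.9] z [ 0.021 -0.012 -1.   ] jaw -7.4
F [-0.  -6.9  0.2] q [-0.28  0.45  0.67  1.84 -0.33  0.95  0.39] 0.31151639241953594
```

>>> {"method": "jog_arm", "body": {
  "series": [
    [0,[0.1,0.7,1.4],0],
    [0,[0.1,0.9,1.4],0]
  ]
}}

```text
time: 9.7
tool_pos: [588.1, -187.2, 201.2]
tool_rot: [2.344, 2.053, 0.01]
contact_force: [0.3, -6.3, 2.2]
grip_width: 0.2
```

```bash
python3 st.py
```

```text
t 9.7 pos [ 588.1 -187.2  201.2] chest [-79.5  -6.6 201.2] tip chest [-79.8  -7.1 179.2] z [ 0.022 -0.015 -1.   ] jaw -7.6
F [ 0.3 -6.3  2.2] q [-0.33  0.41  0.69  1.82 -0.3   1.    0.34] 0.24879109528348353
```

>>> {"method": "jog_arm", "body": {
  "series": [
    [0,[0.1,0.9,1.2],0],
    [0,[0.1,1.0,1.0],0]
  ]
}}

```text
time: 9.95
tool_pos: [590.3, -170.2, 225.0]
tool_rot: [2.343, 2.048, 0.01]
contact_force: [0.4, -8.8, 5.6]
grip_width: 0.7
```

```bash
python3 st.py
```

```text
t 9.95 pos [ 590.3 -170.2  225. ] chest [-62.4  -6.6 225. ] tip chest [-62.7  -7.2 203. ] z [ 0.024 -0.018 -1.   ] jaw -7.7
F [ 0.4 -8.8  5.6] q [-0.38  0.38  0.7   1.8  -0.27  1.03  0.29] 0.7046323165267293
```

>>> {"method": "jog_arm", "body": {
  "series": [
    [0,[0.1,1.1,1.2],0],
    [0,[0.1,1.2,1.2],0]
  ]
}}

```text
time: 10.2
tool_pos: [592.3, -146.7, 249.9]
tool_rot: [2.344, 2.047, 0.01]
contact_force: [-0.1, -1.3, -0.5]
grip_width: 0.6
```

```bash
python3 st.py; python3 - <<'E'
from h import *
p=eyes.get_image("scene"); im=p["image"][130:330,150:350,::-1]
cv2.imwrite(f"pics/s6.png",cv2.resize(im,None,fx=3,fy=3,interpolation=cv2.INTER_CUBIC))
E
```

```text
t 10.2 pos [ 592.3 -146.7  249.9] chest [-38.8  -5.6 249.9] tip chest [-39.1  -6.2 227.9] z [ 0.025 -0.018 -1.   ] jaw -7.7
F [-0.1 -1.3 -0.5] q [-0.43  0.34  0.71  1.78 -0.24  1.08  0.23] 0.566625127968836
```

View pics/s6.png

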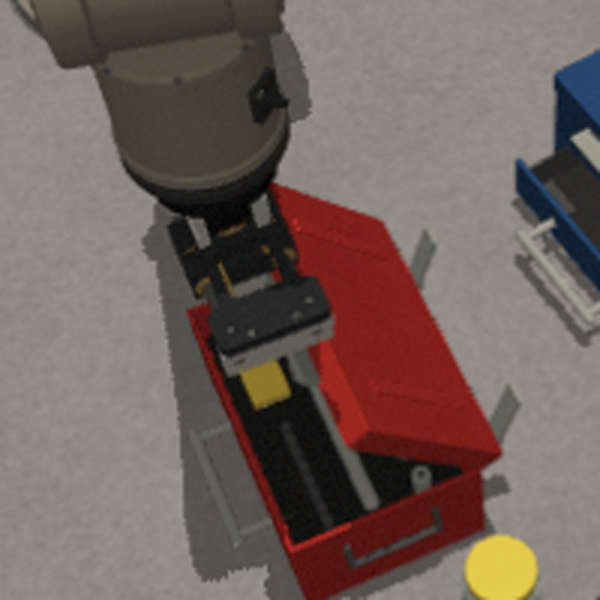

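The lid stands at about 0.9 rad and the inside is visible. Continuing gently toward the balance point.

>>> {"method": "jog_arm", "body": {
  "series": [
    [0,[0.2,1.2,0.8],0],
    [0,[0.2,1.2,0.7],0],
    [0,[0.1,1.2,0.6],0]
  ]
}}

```text
time: 10.62
tool_pos: [598.1, -106.7, 273.2]
tool_rot: [2.343, 2.049, 0.012]
contact_force: [0.3, -0.6, 0.1]
grip_width: 0.4
```

```bash
python3 st.py
```

```text
t 10.625 pos [ 598.1 -106.7  273.2] chest [  1.6  -6.4 273.2] tip chest [  1.3  -7.  251.2] z [ 0.025 -0.017 -1.   ] jaw -7.7
F [ 0.3 -0.6  0.1] q [-0.5   0.31  0.71  1.76 -0.21  1.12  0.14] 0.3952983888310073
```

>>> {"method": "jog_arm", "body": {
  "series": [
    [0,[0.1,1.0,0.4],0],
    [0,[0.1,1.0,0.3],0],
    [0,[0.1,0.9,0.2],0],
    [0,[0.1,0.6,0.1],0],
    [0,[0.1,0.6,0],0]
  ]
}}

```text
time: 11.25
tool_pos: [603.5, -61.5, 283.6]
tool_rot: [2.342, 2.051, 0.012]
contact_force: [-0.2, 0.8, 0.5]
grip_width: 0.4
```

```bash
python3 st.py; python3 - <<'E'
from h import *
p=eyes.get_image("scene"); im=p["image"][130:330,150:350,::-1]
cv2.imwrite(f"pics/s7.png",cv2.resize(im,None,fx=3,fy=3,interpolation=cv2.INTER_CUBIC))
E
```

```text
t 11.25 pos [603.5 -61.5 283.6] chest [ 47.1  -6.  283.6] tip chest [ 46.8  -6.6 261.7] z [ 0.025 -0.016 -1.   ] jaw -7.6
F [-0.2  0.8  0.5] q [-0.57  0.3   0.7   1.75 -0.2   1.14  0.05] 0.3680403620540286
```

View pics/s7.png

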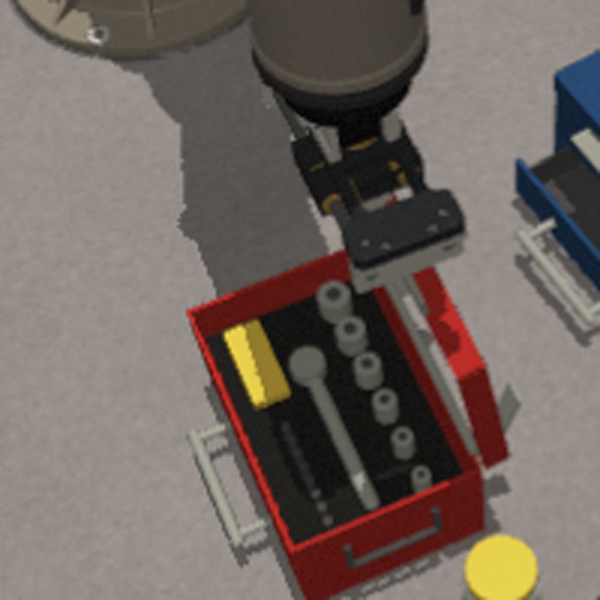

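Lid upright at about 1.45 rad. A little more, then wait and look.

>>> {"method": "jog_arm", "body": {
  "series": [
    [0,[0.1,0.8,0],0],
    [0,[0.1,0.6,0],0],
    [0,[0,0,0],0],
    [0,[0,0,0],0]
  ]
}}

```text
time: 11.8
tool_pos: [605.6, -45.9, 283.2]
tool_rot: [2.342, 2.052, 0.011]
contact_force: [-0.2, -0.1, 0.2]
grip_width: 0.1
```

```bash
python3 st.py; python3 - <<'E'
from h import *
p=eyes.get_image("scene"); im=p["image"][130:330,150:350,::-1]
cv2.imwrite(f"pics/s8.png",cv2.resize(im,None,fx=3,fy=3,interpolation=cv2.INTER_CUBIC))
E
```

```text
t 11.8 pos [605.6 -45.9 283.2] chest [ 62.9  -6.1 283.2] tip chest [ 62.6  -6.7 261.2] z [ 0.024 -0.016 -1.   ] jaw -7.5
F [-0.2 -0.1  0.2] q [-0.59  0.3   0.7   1.75 -0.2   1.14  0.03] 0.09027159787837691
```

View pics/s8.png

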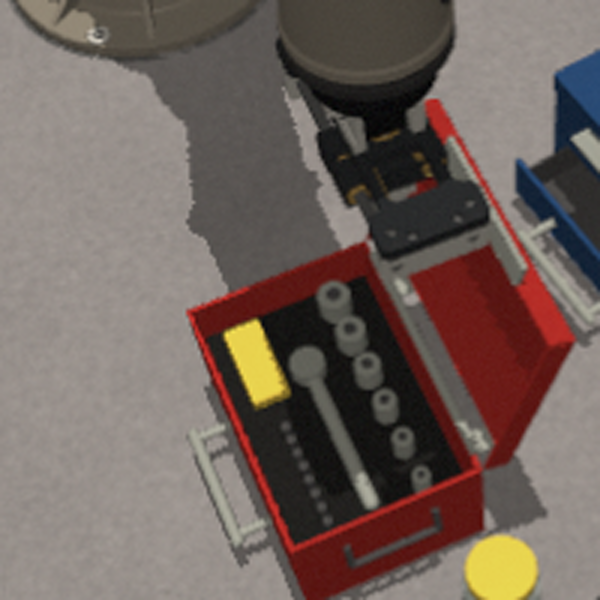

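The lid has fallen back past its balance point onto the brackets. Retreating toward the front and up.

>>> {"method": "jog_arm", "body": {
  "series": [
    [0,[-0.5,-4,0.5],0],
    [0,[-0.5,-5,2],0],
    [0,[-0.5,-5,3],0],
    [0,[-0.5,-5,3],0],
    [0,[-0.5,-5,3],0]
  ]
}}

```text
time: 12.48
tool_pos: [578.7, -288.4, 399.5]
tool_rot: [2.336, 2.062, 0.009]
contact_force: [-0.8, 0.5, 1.2]
grip_width: 0.5
```

>>> {"method": "jog_arm", "body": {
  "series": [
    [0,[-2,-5,0],0],
    [0,[-2,-5,0],0],
    [0,[-2,-5,0],0],
    [0,[0,0,0],0],
    [0,[0,0,0],0]
  ]
}}

```text
time: 13.1
tool_pos: [513.8, -448.7, 402.0]
tool_rot: [2.34, 2.052, 0.008]
contact_force: [1.1, 0.6, 0.4]
grip_width: 0.5
```

```bash
python3 st.py; python3 - <<'E'
from h import *
for n in("scene","top"):
    p=eyes.get_image(n); save(p,n+"9")
q=[591.6,-107.5,1.4442]
from fit import W
for d in(0,.003,.01): print(d,proj(p,W(q,[[-105-d*1000,-50,36],[-105-d*1000,50,36]])).round(1).tolist())
for a in(1.7,1.9): print(a,proj(p,W(q,[[75-170*np.cos(a),y,116+170*np.sin(a)] for y in(-60,60)])).round(1).tolist())
E
```

```text
t 13.1 pos [ 513.8 -448.7  402. ] chest [-348.3   34.1  402. ] tip chest [-348.6   33.5  380. ] z [ 0.023 -0.019 -1.   ] jaw -7.5
F [1.1 0.6 0.4] q [ 0.07  0.41  0.81  1.41 -0.3   1.42  0.74] 0.4777373937358917
0 [[418.7, 239.0], [414.8, 278.3]]
0.003 [[419.9, 239.2], [416.0, 278.5]]
0.01 [[422.7, 239.5], [418.8, 278.8]]
1.7 [[343.5, 197.0], [336.0, 254.2]]
1.9 [[327.4, 196.1], [319.7, 252.7]]
```

View pics/scene9.png

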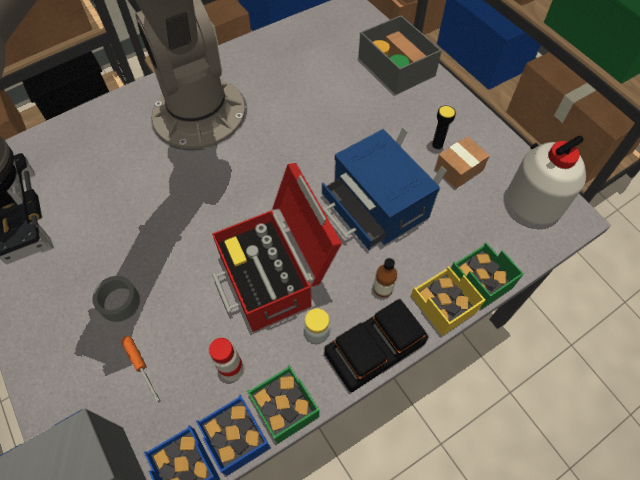

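View pics/top9.png

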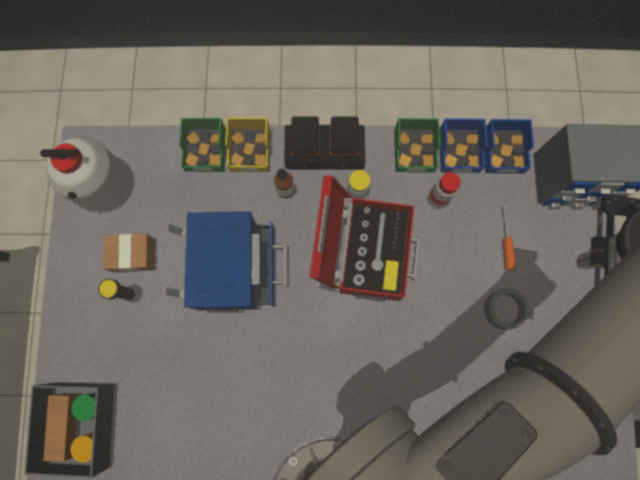

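```bash
python3 - <<'E'
import cv2,numpy as np
im=cv2.imread("pics/top9.png")
a=cv2.resize(im[180:310,300:440],None,fx=5,fy=5,interpolation=cv2.INTER_CUBIC)
for u,v in((418.7,239),(414.8,278.3)): cv2.circle(a,(int((u-300+.5)*5),int((v-180+.5)*5)),4,(0,255,0),1)
cv2.imwrite("pics/z9.png",a[:600])
i0=cv2.imread("pics/top0.png"); d=cv2.absdiff(im,i0).max(2)
for n,(x0,y0,x1,y1) in dict(blue=(160,205,292,312),oil=(272,165,300,202),jar=(346,166,370,190),spray=(428,170,464,212),driver=(498,200,520,275),carton=(100,228,160,300)).items(): print(n,(d[y0:y1,x0:x1]>40).sum())
E
```

```text
blue 0
oil 0
jar 0
spray 0
driver 1
carton 0
```

View pics/z9.png

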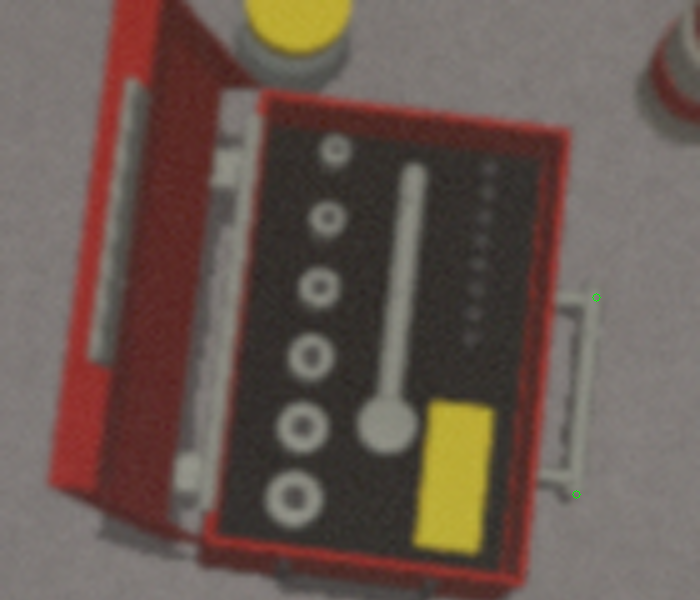

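The bar lies on its predicted home position, the lid rests open and nothing else has moved, so I'm handing in.

```bash
python3 -c "
from bench import workorder
print(workorder.finish_job())"
```

```text
the job is handed in; nothing more can be done
None
```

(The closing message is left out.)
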